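Change the resin-curing bench over to the right-hand lamp

TASK

Get the right-hand curing lamp ready and switch the power over to it (left and right as seen from the robot). First lay the one spare wooden riser that brings the stack on the right-hand lamp bed level with the gauge pointer squarely on that stack, and leave the other spare riser where it is. Then move the changeover lever from the left to the upright centre (off) position, let it stay there for about two seconds so the supply dies down, and only then move it fully over to the right; disturb nothing else.

Things in the scene. Friction and masses are not known exactly. Their poses are not given: they have to be found in the camera images.
- changeover (a joint): angle of the changeover lever about its pivot: negative = leaning to the box's left (+y of the box), 0 = upright (centre, off), positive = leaning to the box's right (-y of the box). Stops at -0.75 and +0.75 rad; it starts near the left stop. No detent and no spring: friction holds it wherever it is left; about 2 N at the ball moves it. A ball pinched lightly can creep between the pads; a finger on each side of it along the swing drives it surely.
- switch_pivot (a point): pivot of the changeover lever, in the middle of the top face of the fixed grey switch box (100 mm in its x, 160 mm in its y, 70 mm high); the pivot is 70 mm above the table. Its axes are those of the box: x away from the robot when not turned (the lever swings about this axis), y left, z up. The ball's centre moves on a circle of 85 mm radius in the box's y-z plane: at lever angle q it is at y = -85 sin q, z = +85 cos q mm from here.
- lever_ball (a point): centre of the round black ball, 30 mm in diameter, on the end of the changeover lever (10 mm steel rod)
- thick_riser_center (a point): centre of the thick spare riser, a loose wooden block 60 mm (its x) by 50 mm (its y) by 30 mm high (its z, up), about 0.07 kg, lying on the table
- thin_riser_center (a point): centre of the thin spare riser, a loose wooden block 60 mm (x) by 50 mm (y) by 12 mm high, lying on the table
- lower_riser_center (a point): centre of the lower riser, a loose wooden block 60 mm (x) by 50 mm (y) by 20 mm high that already lies in the middle of the right-hand lamp bed (a fixed white plate 10 mm high); its top is 30 mm above the table
- mark (a point): tip of the gauge pointer, level with its upper face, 60 mm above the table: a flat steel tongue on a short post (80 mm high) at the far edge of the right-hand lamp bed, pointing towards the robot; the tip is 42 mm from the middle of the bed along the bed's x and 12 mm from the face of the lower riser. Axes are those of the bed (x from the stack to the post, y left, z up). The lamp, up to 95 mm high, stands at the bed's right, its face about 120 mm from the middle of the bed.
- pigment_jar: small green glass jar with a white cap, 36 mm diameter, 48 mm high, standing; origin at the centre of its underside; a bystander
- mica_jar: small amber jar with a black cap, 36 mm diameter, 48 mm high, standing; origin at the centre of its underside; a bystander
- resin_bottle: black squeeze bottle with a pointed nozzle, 42 mm diameter, 118 mm high, standing; origin at the centre of its underside; a bystander
There are look-alikes about, which are no part of the job. Leave any yellow look-alike of the part that bears changeover alone.

How it is judged (in metres and radians):
On the way, in this order (a step that is already met when the one before it is completed fails the run):
1. with the lever still to the left, the thick riser lies on the stack, its top level with the pointer (z of thick_riser_center in the frame of mark between -0.02 and -0.01 m and horizontal distance between thick_riser_center and lower_riser_center below 0.015 m and value of joint changeover below -0.45 rad), for 0.3 s.
2. the lever stands at centre (off), within 0.16 rad of upright, for at least 1 s (value of joint changeover between -0.16 and 0.16 rad), for 1 s.
3. the lever is fully over to the right, at 0.62 rad or more (value of joint changeover above 0.62 rad), for 0.2 s.
At the end, for the whole second after the job is handed in: The lever rests at 0.62 rad or more to the right; the thick riser lies flat (within 0.1 rad) on the lower riser, centres within 15 mm and edges within 0.26 rad, its top within 5 mm of the pointer's height; the lower and the thin riser are within 20 mm of where they began (value of joint changeover above 0.62 rad and z of thick_riser_center in the frame of mark between -0.02 and -0.01 m and horizontal distance between thick_riser_center and lower_riser_center below 0.015 m and angle between the x axis of thick_riser_center and the x axis of lower_riser_center, either way round below 0.26 rad and angle between thick_riser_center's own z axis and vertical below 0.1 rad and distance of each of lower_riser_center, thin_riser_center from where it was at the start of the episode below 0.02 m); the robot touches nothing.
It fails at once if a jar or the bottle is moved more than 30 mm or tipped (distance of any of pigment_jar, mica_jar, resin_bottle from where it was at the start of the episode above 0.03 m or angle between any of pigment_jar, mica_jar, resin_bottle's own z axis and vertical above 0.5 rad).
It also fails if it takes over 59 s, if anything falls off the work surface, if the arm or the gripper's body presses on something with over 40 N, if the wrist force passes 120 N, or if a joint passes its speed limit or range.

ROBOT

A 6-joint arm with a two-finger parallel gripper is mounted at the origin on the work surface. World frame = base frame: x ahead of the robot, y to its left, z up, the work surface at z = 0. Lengths are in mm, angles in rad, forces in N, time in s.
With the tool pointing down it reaches from about 325 to 875 mm from the base axis. Payload 4.4 kg.
Tool frame: the origin (TCP) lies on the centre line of the jaws, within the pads' length; the fingertips stand ahead of it and the grasp point (between the pads) lies 6 mm ahead of it (ctrl.tcp_to_tips is the z of the fingertips in the tool frame, in mm); z points along the fingers, y is the line along which they close (so a half turn about z gives the same grasp; the last joint's range is limited). The gripper opens to 85 mm and grips with 20 to 120 N. Pads are 22 mm wide; open, the fingers measure 114 mm over their backs; the gripper's body (76 mm by 85 mm) begins 54 mm behind the grasp point. The pads swing forward as they close: fully open they stand 13 mm farther back than shut.
Start: joints at [-1.427, 0.207, 1.542, -0, 1.393, -0.15], TCP at [166.503, -550.368, 256.282] pointing down, gripper open.
Joint ranges: [-2.73, 2.73], [-0.86, 2.22], [0.23, 2.46], [-1.11, 4.25], [0.08, 2.63], [-2.82, 2.82]. Speed limits (rad/s): [2.79, 2.79, 3.14, 3.14, 3.14, 3.14].

INTERFACE

Orientations are given as a 3x3 rotation matrix whose columns are the frame's x, y, z axes.
In Python, from plant import ctrl, sensors, optics gives the robot as it stands. Calls block until the motion is done:
- ctrl.move_ptp(position, orientation): joint-space move of the TCP to a pose.
- ctrl.move_l(position, rot=None, vel=150, threshold=None): straight line of the TCP; rot=None keeps the orientation; vel is the mean speed in mm/s. With threshold (N) it stops when the force on the tool has changed by that much, and returns True; else False.
- ctrl.set_joints(angles): joint-space move.
- ctrl.gripper_to(opening, force=None): finger opening in mm; force is the grip in N (None keeps the last); returns when the fingers have stopped.
- ctrl.hold(seconds).
- ctrl.solve_ik(position, orientation): joint angles nearest the present ones, or None.
- sensors.read_state(): the state.
- optics.grab_frame(name): name is "scene" or "top" or "wrist"; returns (picture, depth): 384x512x3 uint8, red, green, blue; 384x512 float32, mm along the optical axis (not along the pixel's ray), 0 where there is no reading.
- optics.camera_params(name): a dict with "mtx" (3x3 intrinsics, pixels), "R" (3x3) and "t" (3): a world point X has camera coordinates R X + t; the wrist camera has in their place "T_tool_cam" (4x4, takes a point from camera to tool coordinates, whose origin is the TCP and whose axes are the flange's). Camera axes: x right, y down, z forward; pixel columns grow to the right and rows downward; lengths in mm; the calibration is good to about 2 mm. A picture is of the moment at which its call begins: read the wrist's pose just before it. camera_params takes no time and is no camera call.
A pose or a line that the arm cannot do raises ctrl.MotionError and nothing moves.
- ctrl.finish_job(): hands the job in; it is judged then, once.
The state is a dict: "t": time; "q": joint angles; "qvel": joint speeds; "tau": joint torques, N m; "eef_pos": TCP position; "eef_rot": TCP orientation; "force": force on the tool from outside, world axes, zero at the start; "wrist_torque": the same for the moment, N m; "grip_width": finger opening in mm; "grasp_force": force on a finger pad.
Only numpy, scipy, OpenCV 4.12 (cv2) and the standard library are available. Lean on these libraries where they do the work, as an engineer would, in place of code of your own. Each camera call takes 0.05 s, during which the arm holds its last target. There are 200 camera calls.

## Working session

There is one attempt and no reset: what is moved stays moved. The work goes in short steps, each a Python script; the robot and the scene stay as the last script left them, time stands still between calls to the robot, and variables do not carry over. Pictures are saved under pics/ and viewed, at most 10 in all, crops included, and the job is handed in when it is done.

```bash
ls; mkdir -p pics
cat > h.py <<'E'
import numpy as np, cv2
from plant import ctrl, sensors, optics
def snap(name):
    s=sensors.read_state(); im,d=optics.grab_frame(name); p=optics.camera_params(name)
    if name=="wrist":
        T=np.eye(4);T[:3,:3]=s["eef_rot"];T[:3,3]=s["eef_pos"];W=T@np.array(p["T_tool_cam"])
    else:
        C=np.eye(4);C[:3,:3]=p["R"];C[:3,3]=p["t"];W=np.linalg.inv(C)
    np.savez(f"{name}.npz",im=im,d=d,W=W,K=p["mtx"]); return im,d
def load(name): return dict(np.load(f"{name}.npz"))
def xyz(f,u,v):
    z=f["d"][int(v),int(u)]; r=np.linalg.inv(f["K"])@[u,v,1]
    return (f["W"]@np.r_[r*z,1])[:3]
def atz(f,u,v,z):
    r=f["W"][:3,:3]@np.linalg.inv(f["K"])@[u,v,1]; o=f["W"][:3,3]
    return o+r*(z-o[2])/r[2]
def cloud(f):
    v,u=np.mgrid[:384,:512]; r=np.stack([u,v,np.ones_like(u)],-1)@np.linalg.inv(f["K"]).T
    return (r*f["d"][...,None])@f["W"][:3,:3].T+f["W"][:3,3]
def down(a): # tool y axis at angle a (rad) in the world xy plane, z down
    y=np.array([np.cos(a),np.sin(a),0]);z=np.array([0,0,-1.]);return np.c_[np.cross(y,z),y,z]
E
python3 - <<'E'
from h import *
a,_=snap("scene");b,_=snap("top")
for n,i in(("scene",a),("top",b)): cv2.imwrite(f"pics/{n}.png",cv2.resize(i[...,::-1],(800,600),interpolation=cv2.INTER_CUBIC))
print(load("top")["W"],sensors.read_state()["eef_rot"],ctrl.tcp_to_tips)
E
```

```text
pics
[[-8.12092011e-02 -9.73087671e-01  2.15651222e-01  2.57092185e+02]
 [-9.96696534e-01  7.95115805e-02 -1.65507550e-02  9.10952954e+01]
 [-1.04143387e-03 -2.16282899e-01 -9.76330181e-01  1.32851860e+03]
 [ 0.00000000e+00  0.00000000e+00  0.00000000e+00  1.00000000e+00]] [[ 9.57166933e-01  2.89536479e-01 -3.01023019e-04]
 [ 2.89536435e-01 -9.57164530e-01  2.17165430e-03]
 [ 3.40644582e-04 -2.16579281e-03 -9.99997597e-01]] 25.0
```

View pics/scene.png

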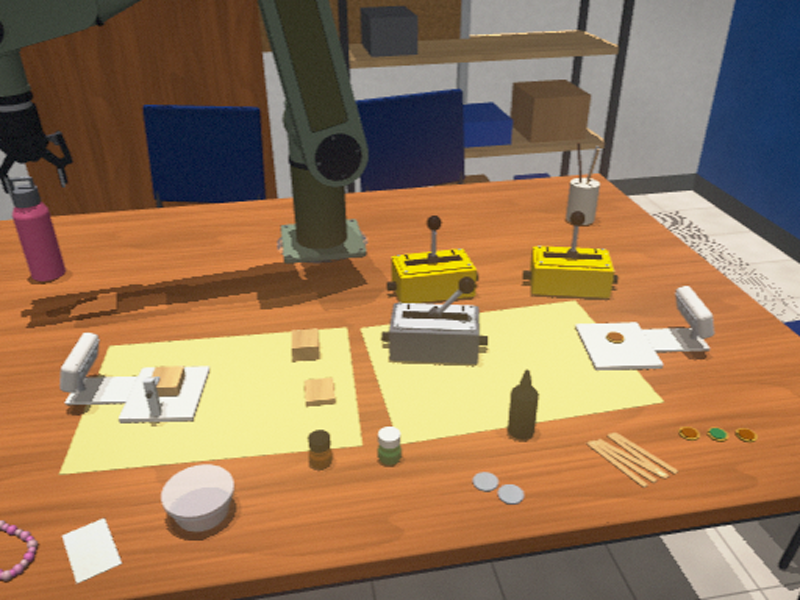

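View pics/top.png

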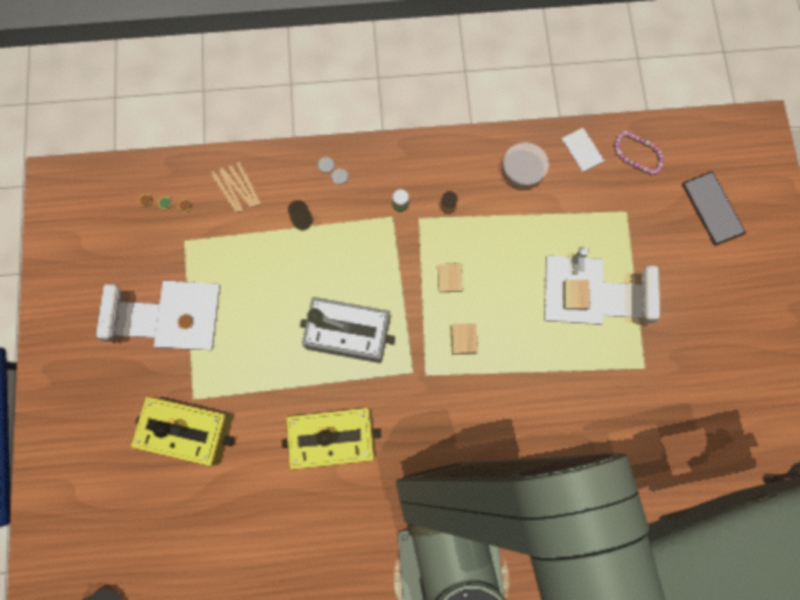

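The scene view shows the thick riser at (305,345), nearer the robot, and the thin one at (319,390). The stack on the right bed is at (168,380) and the grey box at (435,330). In the top view the same things are at (464,338), (450,277), (577,293) and (347,328), with the ball near (315,316). Next I'll measure them from depth.

```bash
cat > m.py <<'E'
from h import *
def rect(f,c,r,zlo,zhi,img=None):
    P=cloud(f); m=(np.hypot(P[...,0]-c[0],P[...,1]-c[1])<r)&(P[...,2]>zlo)&(P[...,2]<zhi)&(f["d"]>0)
    q=P[m].astype(np.float32); (x,y),(w,h),a=cv2.minAreaRect(q[:,:2])
    print(len(q),"c",round(x,1),round(y,1),"size",round(w,1),round(h,1),"ang",round(a,1),"zmed",round(float(np.median(q[:,2])),1))
    return x,y,w,h,a
E
python3 - <<'E'
from m import *
f=load("top")
np.set_printoptions(precision=1,suppress=True)
for n,(u,v) in dict(thick=(464,338),thin=(450,277),stack=(577,293),bed=(555,310),box=(347,340),ball=(315,316),post=(583,252),bottle=(300,205),gjar=(400,198),ajar=(449,198),lamp=(652,275)).items():
    print(n,xyz(f,u*.64,v*.64))
s={n:xyz(f,u*.64,v*.64) for n,(u,v) in dict(thick=(464,338),thin=(450,277),stack=(577,293),box=(347,328)).items()}
rect(f,s["thick"],55,18,45);rect(f,s["thin"],55,7,25);rect(f,s["stack"],40,24,40);rect(f,s["box"],110,60,80)
rect(f,s["stack"],60,5,15)
rect(f,xyz(f,315*.64,316*.64),40,95,200)
g=load("scene")
for n,(u,v) in dict(ball=(466,285),tip=(152,388),thick=(304,337),bottle=(525,400)).items(): print("scene",n,xyz(g,u*.64,v*.64))
E
```

```text
thick [454.8 -70.5  31.5]
thin [588.2 -57.   14.3]
stack [ 529.5 -312.5   28.3]
bed [ 501.8 -268.5    6.4]
box [464.  163.6  67.8]
ball [499.9 214.8 151. ]
post [ 601.3 -320.4   80.3]
bottle [744.1 238.9  88.4]
gjar [760.8  33.7  41.8]
ajar [749.4 -68.1  49.6]
lamp [ 540.5 -445.5   91. ]Traceback (most recent call last):
  File "<stdin>", line 7, in <module>
  File "m.py", line 4, in rect
    q=P[m].astype(np.float32); (x,y),(w,h),a=cv2.minAreaRect(q[:,:2])
                                             ~~~~~~~~~~~~~~~^^^^^^^^^
cv2.error: OpenCV(4.12.0) /io/opencv/modules/imgproc/src/convhull.cpp:143: error: (-215:Assertion failed) total >= 0 && (depth == CV_32F || depth == CV_32S) in function 'convexHull'
```

```bash
sed -i 's/q\[:,:2\])$/q[:,:2].copy())/' m.py
python3 - <<'E'
from m import *
f=load("top")
np.set_printoptions(precision=1,suppress=True)
s={n:xyz(f,u*.64,v*.64) for n,(u,v) in dict(thick=(464,338),thin=(450,277),stack=(577,293),box=(347,340)).items()}
rect(f,s["thick"],55,22,45);rect(f,s["thin"],55,8,25);rect(f,s["stack"],40,22,40);rect(f,s["box"],120,62,76)
rect(f,s["stack"],60,5,15)
rect(f,xyz(f,315*.64,316*.64),40,115,200)
g=load("scene")
for n,(u,v) in dict(ball=(466,285),tip=(152,388),thick=(304,337),bottle=(525,400)).items(): print("scene",n,xyz(g,u*.64,v*.64))
E
```

```text
300 c 456.5 -70.6 size 50.2 58.7 ang 86.1 zmed 29.7
249 c 589.3 -45.0 size 70.7 59.9 ang 88.2 zmed 12.4
293 c 528.7 -310.3 size 49.5 60.5 ang 83.7 zmed 28.9
1411 c 490.1 165.5 size 159.0 100.1 ang 74.8 zmed 68.8
666 c 529.7 -312.4 size 117.6 116.0 ang 70.8 zmed 9.5
91 c 504.8 215.3 size 26.1 32.2 ang 18.2 zmed 143.9
scene ball [517.1 213.6 140. ]
scene tip [ 610.7 -318.7   65. ]
scene thick [453.7 -72.   26.8]
scene bottle [762.4 240.5  75.3]
```

Run:
```python
from m import *
R=down(np.radians(-95))
ctrl.move_ptp([480,-312,250],R)
im,_=snap("wrist"); f=load("wrist"); cv2.imwrite("pics/w1.png",im[...,::-1])
import shutil; shutil.copy("wrist.npz","wstack.npz")
try: rect(f,(529,-311),42,22,40); rect(f,(529,-311),140,76,84)
except Exception as e: print(e)
ctrl.move_ptp([420,-71,220],R)
im2,_=snap("wrist"); f=load("wrist"); cv2.imwrite("pics/w2.png",np.hstack([im,im2])[:,:,::-1][::1,:][:, :])
try: rect(f,(456,-71),50,22,45)
except Exception as e: print(e)
s=sensors.read_state();print(s["t"],s["q"],s["eef_pos"])
cv2.imwrite("pics/w3.png",cv2.resize(np.hstack([im,im2])[:,:,::-1],(800,300)))
```

```text
2271 c 530.0 -312.8 size 49.7 60.1 ang 83.2 zmed 30.8
794 c 556.3 -400.9 size 190.3 81.3 ang 38.0 zmed 80.4
2565 c 457.7 -71.6 size 49.5 60.2 ang 86.7 zmed 30.9
2.65 [-3.73135443e-01 -8.42884080e-02  1.92582998e+00 -4.32077770e-04
  1.29785349e+00  1.28650949e+00] [421.14405522 -72.42744109 220.79546704]
```

View pics/w3.png

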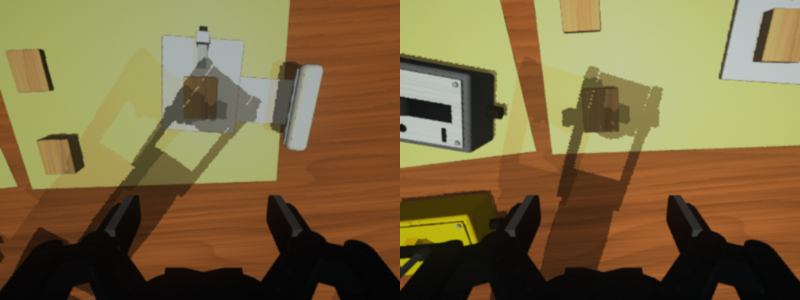

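The left half shows the stack at (200,98), with the post behind it at (203,40). The right half shows the thick riser at (600,108), free all round. The sizes match, so I'll grasp it and place it.

Run:
```python
from m import *
a=np.radians(86.7-180); b=np.radians(83.2-180)
R=down(a)
ctrl.move_ptp([457.7,-71.6,110],R)
ctrl.move_l([457.7,-71.6,30],vel=120)
ctrl.gripper_to(40,40)
s=sensors.read_state();print("grip",s["grip_width"],s["grasp_force"],s["eef_pos"])
ctrl.move_l([457.7,-71.6,140],vel=150)
print(sensors.read_state()["grip_width"])
ctrl.move_ptp([530,-312.8,140],down(b)); ctrl.hold(.3)
ctrl.move_l([530,-312.8,75],vel=120)
s=sensors.read_state();print(s["t"],s["grip_width"],s["eef_pos"],s["force"])
im,_=snap("scene"); cv2.imwrite("pics/s2.png",cv2.resize(im[200:300,30:200,::-1],(680,400),interpolation=cv2.INTER_CUBIC))
```

```text
grip 49.223042573373675 42.53130555152893 [458.5439835  -71.91216904  30.88278977]
49.32396279275325
7.3 48.77755013100217 [ 530.38208114 -313.11654133   75.37502486] [-0.38270373  0.46952609 -0.56338861]
```

View pics/s2.png

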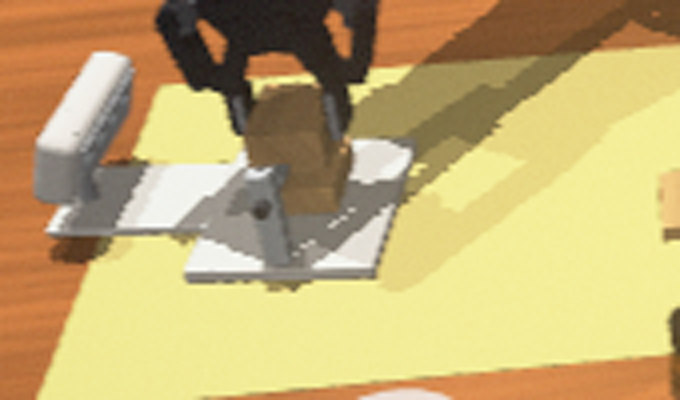

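The riser hangs squarely above the stack, the gripper clear of the post at (265,215). Now I'll lower it and release.

Run:
```python
from m import *
print(ctrl.move_l([530,-312.8,58],vel=25,threshold=4))
s=sensors.read_state();print(s["eef_pos"],s["force"])
p=s["eef_pos"]
ctrl.gripper_to(62); ctrl.hold(.2)
ctrl.move_l([p[0],p[1],150],vel=150)
b=np.radians(83.2-180)
ctrl.move_ptp([470,-300,230],down(b)); 
snap("wrist"); f=load("wrist"); rect(f,(530,-313),42,52,72)
# then look at the switch
B=np.radians(74.8); ctrl.gripper_to(50)
ctrl.move_ptp([430,170,290],down(B)); im,_=snap("wrist"); f=load("wrist")
rect(f,(490,165),110,62,76)
rect(f,(504,217),30,120,170)
cv2.imwrite("pics/w4.png",im[...,::-1])
print(sensors.read_state()["t"],sensors.read_state()["q"])
```

```text
True
[ 530.01156351 -312.82979283   60.91935446] [-0.2024707  0.1310983  3.8674773]
3195 c 535.8 -314.0 size 50.1 72.2 ang 83.4 zmed 60.8
7611 c 491.1 165.1 size 159.8 98.3 ang 74.7 zmed 70.6
538 c 501.6 216.4 size 33.0 21.4 ang 61.9 zmed 144.3
11.8167 [ 1.87856560e-01 -6.47863546e-02  1.76103553e+00 -2.44892285e-04
  1.44550709e+00 -1.11626867e+00]
```

View pics/w4.png

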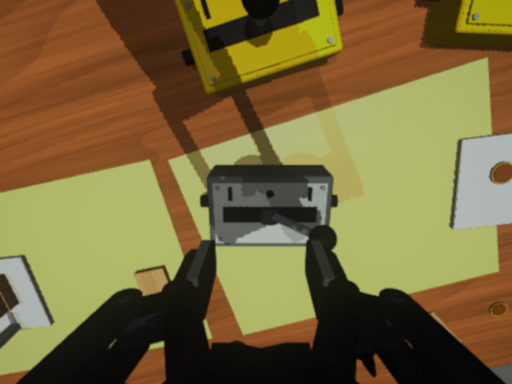

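The wrist view shows the grey box with the lever leaning to its left and the ball at (322,237). The riser is placed correctly: 60 mm plus the 12 mm gap to the pointer matches the 72 mm rectangle, and its top is at 60.8 mm. Next is the lever.

```bash
cat > lev.py <<'E'
from m import *
B=np.radians(74.7); piv=np.array([491,165,70.]); yb=np.array([np.cos(B),np.sin(B),0])
def ball(q): return piv-85*np.sin(q)*yb+[0,0,85*np.cos(q)]
UP=np.array([0,0,12.])
E
python3 - <<'E'
from lev import *
f=load("wrist"); m=atz(f,322,237,135)
print("ball px",m,[ (q,ball(q).round(1)) for q in(-.75,-.65)])
q0=-np.arcsin(np.clip((m-piv)@yb/85,-.68,.68)); print("q0",q0, "off x",np.cross(yb,m-piv)[2])
ctrl.gripper_to(46)
ctrl.move_ptp(ball(q0)+[0,0,60],down(B)); ctrl.hold(.2)
print(ctrl.move_l(ball(q0)+UP,vel=60,threshold=6))
s=sensors.read_state();print(s["t"],s["eef_pos"]-ball(q0),s["force"],s["grip_width"])
im,_=snap("scene"); cv2.imwrite("pics/s3.png",cv2.resize(im[160:250,230:330,::-1],(600,540),interpolation=cv2.INTER_CUBIC))
E
```

```text
ball px [505.5505531  217.31384698 135.        ] [(-0.75, array([506.3, 220.9, 132.2])), (-0.65, array([504.6, 214.6, 137.7]))]
q0 -0.6929560140537486 off x -0.2306295783370338
False
13.7667 [ 0.38134485  0.1158163  12.35451474] [-0.04070187 -0.40585461 -0.00979203] 45.9053296381352
```

View pics/s3.png

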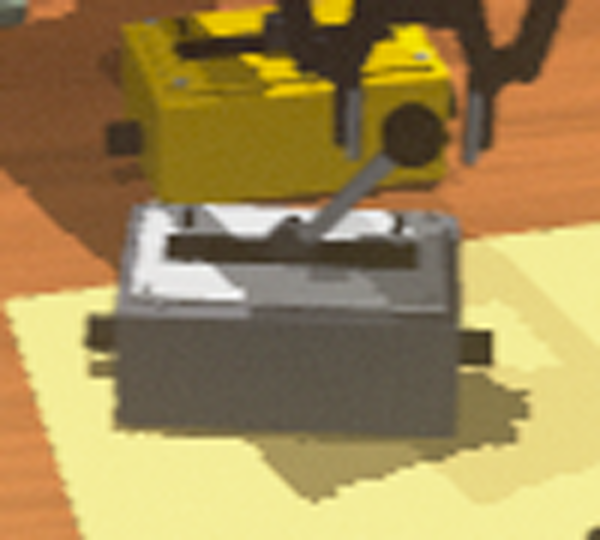

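The ball at (412,135) sits between the pads at (350,130) and (472,125), with the tips about 12 mm below its centre. I'll raise 4 mm to clear the rod, narrow the opening and swing to centre.

Run:
```python
from lev import *
U=UP+[0,0,4]; q0=-.693
ctrl.move_l(ball(q0)+U,vel=60)
ctrl.gripper_to(34,20); s=sensors.read_state(); print(s["grip_width"],s["force"])
for q in (-.46,-.23,0.0):
    ctrl.move_l(ball(q)+U,vel=60); print(q,sensors.read_state()["force"].round(1))
ctrl.move_l(ball(0.025)+U,vel=40)
print("t",sensors.read_state()["t"])
im,_=snap("scene"); cv2.imwrite("pics/s4.png",cv2.resize(im[150:240,230:330,::-1],(600,540),interpolation=cv2.INTER_CUBIC))
ctrl.hold(1.9)
```

```text
33.848497610437676 [-0.32450357 -0.15201303  0.20690618]
-0.46 [0.9 4.4 3.2]
-0.23 [-0.1  0.8  0.8]
0.0 [ 0.  -0.1 -0. ]
t 16.025
```

View pics/s4.png

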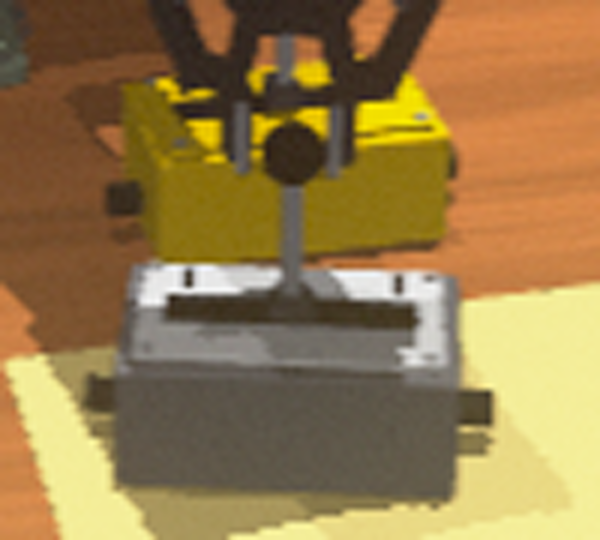

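The lever stands upright, ball at (293,153), between the pads, and it has now dwelt there about 2 s. Next I'll move it fully over to the right and retreat.

Run:
```python
from lev import *
U=UP+[0,0,4]
for q in (.25,.5,.72): ctrl.move_l(ball(q)+U,vel=60); print(q,sensors.read_state()["force"].round(1))
print("stop",ctrl.move_l(ball(.78)+U,vel=25,threshold=10), sensors.read_state()["force"].round(1))
p=sensors.read_state()["eef_pos"]
ctrl.move_l(p+1.5*yb,vel=30); ctrl.gripper_to(46); ctrl.hold(.1)
ctrl.move_l(p+1.5*yb+[0,0,90],vel=80)
ctrl.move_ptp([400,170,300],down(B)); ctrl.hold(.3)
im,_=snap("scene"); snap("top"); f=load("top"); g=load("wrist")
rect(f,ball(.72)[:2],30,115,170); print(ball(.75),ball(.62))
rect(f,(530,-313),35,52,72); rect(f,(589,-57),45,8,25)
print(sensors.read_state()["t"])
cv2.imwrite("pics/s5.png",cv2.resize(im[170:310,30:350,::-1],(800,350),interpolation=cv2.INTER_CUBIC))
```

```text
0.25 [-0.5  0.2  0.2]
0.5 [ 0.7  0.4 -0.1]
0.72 [-0.9  0.3  0.6]
stop False [ 0.6 -0.8  0.8]
69 c 475.3 107.3 size 27.2 22.3 ang 13.5 zmed 142.5
[475.71138162 109.11422357 132.19355385] [477.9678408  117.36244917 139.17966882]
288 c 528.2 -310.5 size 49.8 60.7 ang 82.5 zmed 59.4
250 c 593.3 -56.0 size 49.5 69.1 ang 84.0 zmed 11.6
22.5833
```

View pics/s5.png

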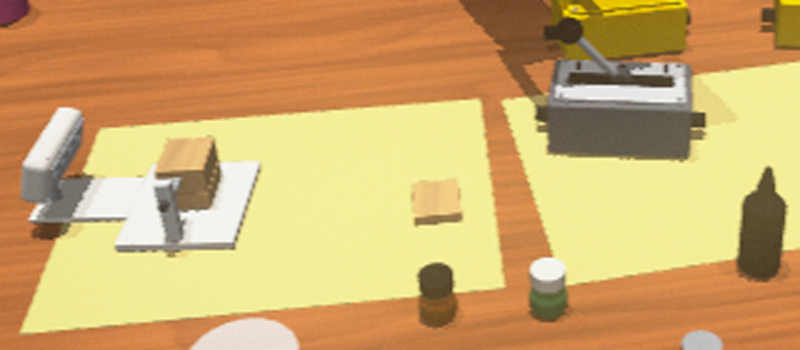

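The lever lies fully right: the ball at (570,30) measures y≈107–109, which puts it at about 0.75 rad, and 0.62 rad would be 117. The stack at (188,172) is square and the thin riser, jars and bottle are undisturbed.

```bash
python3 -c "
from plant import ctrl; print(ctrl.finish_job())"
```

```text
the job is handed in; nothing more can be done
None
```

The job is handed in (the verdict was not shown): the thick riser lies squarely on the right-hand stack, level with the pointer, and the lever went to centre, paused about 2 s and is now fully right; the last pictures show nothing else disturbed.

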